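# Vent the vacuum desiccator and take its lid off

### The arm

A 7-joint arm with a two-finger parallel gripper is mounted at the origin on a cart in front of the work surface, level with it; the furniture and walls round the work are solid. World frame = base frame: x ahead of the robot, y to its left, z up, the work surface at z = 0. Lengths are in m, angles in rad, forces in N, time in s.
With the tool pointing down it reaches from about 0.4 to 0.85 m from the base axis. Payload 4.4 kg.
Tool frame: the origin (TCP) lies between the finger pads; the fingertips stand env.nose_length ahead of it and the grasp point (between the pads) lies 8 mm behind it (env.nose_length is the distance from the TCP to the fingertips, in m); z points along the fingers, y is the line along which they close (so a half turn about z gives the same grasp; the last joint's range is limited). The gripper opens to 94 mm and grips with 3 to 60 N. Pads are 16 mm wide; open, the fingers measure 119 mm over their backs; the gripper's body (75 mm by 177 mm) begins 78 mm behind the grasp point.
Start: joints at [-1.277, 0.628, 0.038, 1.517, -0.027, 0.996, -0.02], TCP at [0.229, 0.608, 0.216] pointing down, gripper open.
Joint ranges: [-3.06, 3.06], [-0.37, 2.12], [-1.25, 1.32], [0.18, 2.47], [-1.1, 4.24], [0.23, 1.98], [-2.94, 2.94]. Speed limits (rad/s): [2.57, 2.57, 3.14, 3.14, 3.14, 3.14, 3.14].

### API

Orientations are given as a unit quaternion [x, y, z, w].
In Python, from rig import env gives the robot as it stands.
- The arm moves only by the tool carry_out, never from a script. Its argument "increments" is a list of rows, each an object with "travel": the shift along the tool's x, y, z in cm, a list of three; "angular": the turn, a rotation vector about the tool's x, y, z in rad, a list of three. In form: [{"travel": [dx, dy, dz], "angular": [rx, ry, rz]}, ...]. A call has 1 to 20 rows; each row is the pose to reach, as a shift and turn from the pose commanded when the call began, along the tool's axes at that moment; what a row does not reach only later rows make up. A row lasts 1/10 s, in which the tool goes at most 50 mm and 8.59 degrees, less where a joint would pass 70% of its speed; a pose out of reach is approached as far as the arm can. A call with a gripper value outside its range is refused whole. "gripper" is the opening, from 0 (shut) to 1 (fully open), set as the call begins (left out, the last holds). The fingers move at their own pace and stop on an object; "grip_force" is the grip in N (left out, the last holds). Time passes only in rows, so rows that repeat a pose let the fingers close. It gives the time, the measured TCP pose, the force, the opening and the grip force at its end, in the units of the state.
- env.sense(): the state, without advancing time (a new reading comes with each control period).
- env.grab_frame(name): name is "scene" or "top" or "wrist"; returns the picture (384x512x3 uint8, red, green, blue); there is no depth.
- env.calibration(name): a dict with "intrinsics" (3x3 intrinsics, pixels), "origin" and "rotation" of the camera in the world. Camera axes: x right, y up, looking along -z (the intrinsics and any distortion apply to the point x, -y, -z); pixel columns grow to the right and rows downward; lengths in m; the calibration is good to about 2 mm. A picture is of the moment at which its call begins: read the wrist's pose just before it. calibration takes no time and is no camera call; for the wrist camera it gives the pose at the moment of the call.
- env.sign_off(): hands the job in; it is judged then, once.
The state is a dict: "time_s": time; "joint_positions": joint angles; "dq": joint speeds; "joint_efforts": joint torques, N m; "tool_pos": TCP position; "ee_rot": TCP orientation; "force": force on the tool from outside, world axes, zero at the start; "wrist_torque": the same for the moment, N m; "finger_gap": opening from 0.0 (shut) to 1.0 (fully open); "finger_force": force on a finger pad.
Only numpy, scipy, OpenCV 4.12 (cv2) and the standard library are available. Lean on these libraries where they do the work, as an engineer would, in place of code of your own. Each camera call takes 0.05 s, during which the arm holds its last target. There are 200 camera calls.

### The job

The small vacuum desiccator is still under vacuum. Vent it by turning the tap on top of its lid a full quarter turn anticlockwise, until the wing lies in line with the nozzle; only then lift the lid straight up over the weighing bottle inside and lower it gently, right way up, onto the middle of the cork mat. Leave the tap open, the bottle standing in the desiccator and the other glassware where it is.

Things in the scene. Friction and masses are not known exactly. Their poses are not given: they have to be found in the camera images.
- chamber: Lower half of the desiccator: squat white round pot fixed to the worktop, 126 mm across its flange. Origin: centre of its underside, z up. Seal face (lid stands on it) 60 mm up, recessed plate with the bottle 52 mm up. Three pairs of steel pins, to 78 mm from the axis, rise 11 mm above the seal face beside the lid's three ears (1.5 mm play), so the seated lid cannot turn or slide.
- lid_collar (a point): Middle of the lid's lifting collar, an upright round white knob 36 mm across and 26 mm high, standing in the centre of the dome's top (flat to 30 mm from the axis, then falling). 13 mm above the dome's top, 79 mm above the lid's underside. z up; x, y the lid's axes. Suction holds the lid down until the tap is past about 65 degrees. Lift by the collar, 25 to 40 N, tap wing between the fingers.
- lid_foot (a point): Centre of the underside of the loose lid (0.25 to 0.45 kg), with the lid's axes. Clear hollow dome 108 mm across, 66 mm high, white flange 124 mm across, 8 mm thick, three ears to 75 mm from the axis. A nozzle 9 mm thick sticks out of the dome along -x to 75 mm from the axis, 30 mm up. This point is 60 mm above the worktop with the lid on the desiccator, 4 mm with it on the mat.
- tap_wing (a point): Centre of the tap's grey wing, on the lid's axis on top of the collar: a flat upright plate 36 mm long (its own y), 10 mm thick (its own x) and 20 mm high, turning about the lid's axis. 25 mm above lid_collar; its lower edge is 2 mm above the collar's top.
- tap (a joint): Angle of the tap relative to the lid in rad, growing anticlockwise seen from above. 0: shut, wing across the nozzle (along the lid's y); 1.57: open, at its stop, wing in line with the nozzle (along the lid's x). Stays where it is left; turning takes about 0.06 N m. It starts between 0 and 0.2.
- sample_center (a point): Weighing bottle with lid, 41 mm across and 52 mm high, loose, standing on the plate near the middle of the desiccator under the dome; this point is on its axis, 18 mm above its underside. Its top is 104 mm above the worktop, so the lid must rise at least 50 mm before it may move sideways.
- mat: Flat square cork mat, 180 x 180 x 4 mm, fixed on the worktop. Origin: centre of its underside; its top is 4 mm higher. x and y along its sides.
- flask_amber_center (a point): Bystander: conical flask 66 mm across and 105 mm high, loose on the worktop; this point is on its axis 50 mm up.
- beaker_150_center (a point): Bystander: small beaker 67 mm across and 79 mm high, loose on the worktop; this point is on its axis 40 mm up.
- crucible_center (a point): Bystander: porcelain crucible 43 mm across and 46 mm high, loose on the worktop; this point is on its axis 20 mm up.
Mind the look-alikes: they are no part of the job. What is shaped like the part that bears lid_collar but black is not meant.

How it is judged:
By the outcome, as a careful person would: the job done as asked, in the order asked, and still so for the second after the job is handed in, with the robot touching nothing.
It also fails if it takes over 51 s, if anything falls off the work surface, if the arm or the gripper's body presses on something with over 40 N, if the wrist force passes 120 N, or if a joint passes its speed limit or range.

## Working session

There is one attempt and no reset: what is moved stays moved. The work goes in short steps, Python scripts to look and compute and a tool call to move; the robot and the scene stay as the last step left them, time stands still between calls to the robot, and variables do not carry over. Pictures are saved under pics/ and viewed, at most 10 in all, crops included, and the job is handed in when it is done.

Besides the shell and the picture viewer there is one more tool, called after "Emit:" by a JSON object that holds its "fn" and its "kwargs". carry_out: Moves the arm, as the interface text tells. Its arguments: {"type":"object","properties":{"increments":{"type":"array","items":{"type":"object","properties":{"travel":{"type":"array","items":{"type":"number"}},"angular":{"type":"array","items":{"type":"number"}}}}},"gripper":{"type":"number"},"grip_force":{"type":"number"}},"required":["increments"]}

```bash
ls; mkdir -p pics; python3 - <<'E'
from rig import env
import cv2,numpy as np
print(env.nose_length)
s=env.sense();print({k:np.round(v,3) for k,v in s.items()})
for n in("scene","top"):
    im=env.grab_frame(n);cv2.imwrite(f"pics/{n}0.png",im[:,:,::-1]);c=env.calibration(n);print(n,c)
E
```

```text
pics
0.011
{'time_s': np.float64(0.0), 'joint_positions': array([-1.277,  0.629,  0.038,  1.518, -0.027,  0.996, -0.02 ]), 'dq': array([-0.001,  0.001, -0.   ,  0.   , -0.002, -0.001,  0.001]), 'joint_efforts': array([ 0.0000e+00, -5.4974e+01,  1.1440e+00, -1.8663e+01, -5.2000e-02,
        2.3000e-02,  0.0000e+00]), 'tool_pos': array([0.229, 0.608, 0.216]), 'ee_rot': array([ 0.179,  0.984, -0.001, -0.   ]), 'force': array([-0.575,  0.027,  0.277]), 'wrist_torque': array([ 0.002,  0.005, -0.004]), 'finger_force': np.float64(0.0), 'finger_gap': np.float64(0.998)}
scene {'intrinsics': array([[481.68823407,   0.        , 249.36461295],
       [  0.        , 481.68823407, 188.05256498],
       [  0.        ,   0.        ,   1.        ]]), 'origin': array([-0.81732346, -1.19261915,  1.10332478]), 'rotation': array([ 0.46625104, -0.21194434, -0.33426909,  0.79117238])}
top {'intrinsics': array([[365.7711641 ,   0.        , 255.8146563 ],
       [  0.        , 365.7711641 , 190.19220352],
       [  0.        ,   0.        ,   1.        ]]), 'origin': array([0.31409062, 0.00686898, 1.31969555]), 'rotation': array([ 0.04703316, -0.05738845, -0.69658424,  0.71362795])}
```

View pics/top0.png

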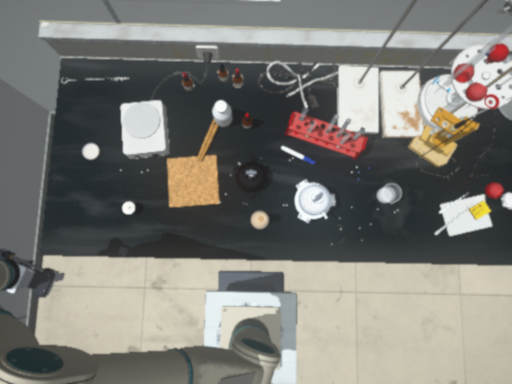

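View pics/scene0.png

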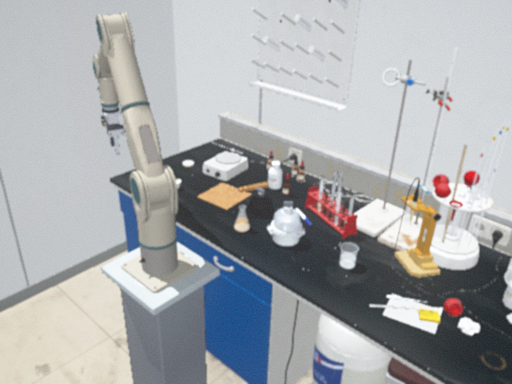

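The top view shows the white desiccator at (315,200), the mat at (193,181), a black look-alike at (251,176), the flask at (260,220), the beaker at (389,192) and a small white thing (crucible) at (129,208). Candidates for the lid are white (315,200), which matches the description, and black (251,176), which I reject. Next is the close crop.

```bash
cat > h.py <<'E'
import cv2,numpy as np
from scipy.spatial.transform import Rotation as R
from rig import env
def ray(c,u,v):
    K=c["intrinsics"];d=np.array([(u-K[0,2])/K[0,0],-(v-K[1,2])/K[1,1],-1.]);return np.array(c["origin"]),R.from_quat(c["rotation"]).apply(d)
def onz(c,u,v,z):
    o,d=ray(c,u,v);return o+d*(z-o[2])/d[2]
def proj(c,p):
    q=R.from_quat(c["rotation"]).inv().apply(np.array(p)-c["origin"]);K=c["intrinsics"]
    return K[0,0]*q[0]/-q[2]+K[0,2],K[1,1]*-q[1]/-q[2]+K[1,2]
E
python3 - <<'E'
from h import *
t=cv2.imread("pics/top0.png");s=cv2.imread("pics/scene0.png")
a=cv2.resize(t[155:245,270:360],(400,400),interpolation=cv2.INTER_CUBIC)
b=cv2.resize(s[190:260,250:320],(400,400),interpolation=cv2.INTER_CUBIC)
d=cv2.resize(t[140:230,160:280],(533,400),interpolation=cv2.INTER_CUBIC)[:,:0]
cv2.imwrite("pics/crop0.png",np.hstack([a,b]))
c=env.calibration("top")
hsv=cv2.cvtColor(t,cv2.COLOR_BGR2HSV)
m=cv2.inRange(hsv,(8,80,120),(25,255,255));m[:,:160]=0;m[:,225:]=0;m[:150]=0;m[215:]=0
m=cv2.morphologyEx(m,cv2.MORPH_OPEN,np.ones((11,11)))
ct=max(cv2.findContours(m,0,2)[0],key=cv2.contourArea);r=cv2.minAreaRect(ct);print("mat",r,onz(c,*r[0],.004))
print([onz(c,*p,.004).round(3) for p in cv2.boxPoints(r)])
for n,p,z in(("lid",(315,200),.1),("black",(251,176),.1),("flask",(260,220),.05),("beaker",(389,192),.04),("cruc",(129,208),.04)):print(n,onz(c,*p,z).round(3))
E
```

```text
mat ((192.4922332763672, 180.37548828125), (49.96500778198242, 50.46403503417969), 86.42366790771484) [0.5404999  0.22116496 0.004     ]
[array([0.625, 0.323, 0.004]), array([0.642, 0.139, 0.004]), array([0.457, 0.121, 0.004]), array([0.442, 0.301, 0.004])]
lid [ 0.468 -0.209  0.1  ]
black [0.544 0.008 0.1  ]
flask [ 0.399 -0.027  0.05 ]
beaker [ 0.51  -0.483  0.04 ]
cruc [0.431 0.432 0.04 ]
```

View pics/crop0.png

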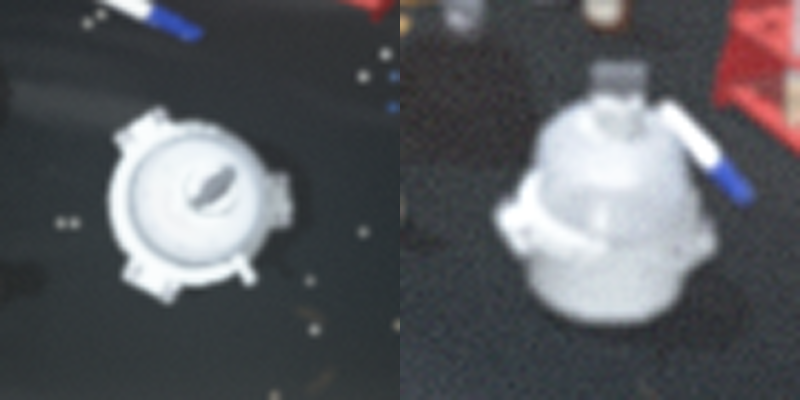

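The crop confirms the target: a white desiccator with a grey wing at top px (317.7,197) and a nozzle tip at (326,219). The black one stays rejected. The beaker, flask and black lid stand clear.

```bash
python3 - <<'E'
from h import *
c=env.calibration("top");f=lambda u,v:(270+u/4.444,155+v/4.444)
W=onz(c,*f(213,187),.17);N=onz(c,*f(250,281),.09)
a=onz(c,*f(190,206),.17);b=onz(c,*f(235,169),.17)
cs=env.calibration("scene");g=lambda u,v:(250+u*.175,190+v*.175)
W2=onz(cs,*g(219,78),.164)
print(W,W2,N,"noz dir",np.degrees(np.arctan2(*(N-W)[1::-1])),"wing",np.degrees(np.arctan2(*(b-a)[1::-1])))
q=env.calibration("wrist");s=env.sense();T=R.from_quat(s["ee_rot"])
print(T.inv().apply(q["origin"]-s["tool_pos"]),T.inv().as_matrix()@R.from_quat(q["rotation"]).as_matrix(),q["intrinsics"][0])
print(T.as_matrix().round(3))
t=T.inv().apply(np.array([W[0],W[1],.26])-s["tool_pos"]);print(t*100)
E
```

```text
[ 0.46837117 -0.20592687  0.17      ] [ 0.47746317 -0.20781795  0.164     ] [ 0.40788535 -0.24872971  0.09      ] noz dir -144.7148303789858 wing -49.612967223850326
[ 7.87444801e-02  1.03876931e-05 -1.67404005e-01] [[-1.13787104e-03  9.61856414e-01  2.73552451e-01]
 [ 9.99998918e-01  8.39413477e-04  1.20808486e-03]
 [ 9.32380560e-04  2.73553529e-01 -9.61856329e-01]] [307.45746367   0.         252.89846552]
[[-0.936  0.352 -0.001]
 [ 0.352  0.936 -0.002]
 [-0.    -0.002 -1.   ]]
[-51.09115191 -67.73447961  -4.32129318]
```

Emit:
{"fn": "carry_out", "kwargs": {"increments": [{"travel": [-33.3, -25.7, -6.4], "angular": [0, 0, 1.83]}, {"travel": [-33.3, -25.7, -6.4], "angular": [0, 0, 1.83]}, {"travel": [-33.3, -25.7, -6.4], "angular": [0, 0, 1.83]}, {"travel": [-33.3, -25.7, -6.4], "angular": [0, 0, 1.83]}, {"travel": [-33.3, -25.7, -6.4], "angular": [0, 0, 1.83]}, {"travel": [-33.3, -25.7, -6.4], "angular": [0, 0, 1.83]}, {"travel": [-33.3, -25.7, -6.4], "angular": [0, 0, 1.83]}, {"travel": [-33.3, -25.7, -6.4], "angular": [0, 0, 1.83]}, {"travel": [-33.3, -25.7, -6.4], "angular": [0, 0, 1.83]}, {"travel": [-33.3, -25.7, -6.4], "angular": [0, 0, 1.83]}, {"travel": [-33.3, -25.7, -6.4], "angular": [0, 0, 1.83]}, {"travel": [-33.3, -25.7, -6.4], "angular": [0, 0, 1.83]}, {"travel": [-33.3, -25.7, -6.4], "angular": [0, 0, 1.83]}, {"travel": [-33.3, -25.7, -6.4], "angular": [0, 0, 1.83]}]}}

```text
time_s: 1.5
tool_pos: [0.4497, 0.2507, 0.2802]
ee_rot: [0.888, 0.459, -0.0, 0.0]
force: [0.6, 0.3, -0.6]
finger_gap: 1.002
finger_force: 0.0
```

```bash
cat >> h.py <<'E'
def go(p,yaw):
    "print travel (cm), angular z for TCP at p, tool y at yaw deg, tool straight down"
    s=env.sense();T=R.from_quat(s["ee_rot"]);y=np.radians(yaw)
    M=np.array([[-np.sin(y),np.cos(y),0],[np.cos(y),np.sin(y),0],[0,0,-1]]);
    # tool x = y rotated +90
    print("go",(T.inv().apply(np.array(p)-s["tool_pos"])*100).round(2),(T.inv()*R.from_matrix(M)).as_rotvec().round(3),"joints",s["joint_positions"].round(2))
E
python3 -c "
from h import *
go([.473,-.207,.28],-140)"
```

```text
go [-36.    28.35   0.04] [1.000e-03 1.000e-03 1.827e+00] joints [-0.97  0.41  0.58  1.81 -0.26  1.   -0.9 ]
```

Emit:
{"fn": "carry_out", "kwargs": {"increments": [{"travel": [-36, 28.3, 0], "angular": [0, 0, 1.83]}, {"travel": [-36, 28.3, 0], "angular": [0, 0, 1.83]}, {"travel": [-36, 28.3, 0], "angular": [0, 0, 1.83]}, {"travel": [-36, 28.3, 0], "angular": [0, 0, 1.83]}, {"travel": [-36, 28.3, 0], "angular": [0, 0, 1.83]}, {"travel": [-36, 28.3, 0], "angular": [0, 0, 1.83]}, {"travel": [-36, 28.3, 0], "angular": [0, 0, 1.83]}, {"travel": [-36, 28.3, 0], "angular": [0, 0, 1.83]}, {"travel": [-36, 28.3, 0], "angular": [0, 0, 1.83]}, {"travel": [-36, 28.3, 0], "angular": [0, 0, 1.83]}, {"travel": [-36, 28.3, 0], "angular": [0, 0, 1.83]}, {"travel": [-36, 28.3, 0], "angular": [0, 0, 1.83]}, {"travel": [-36, 28.3, 0], "angular": [0, 0, 1.83]}, {"travel": [-36, 28.3, 0], "angular": [0, 0, 1.83]}, {"travel": [-36, 28.3, 0], "angular": [0, 0, 1.83]}]}}

```text
time_s: 3.0
tool_pos: [0.4717, -0.2065, 0.2804]
ee_rot: [0.906, -0.423, -0.0, -0.0]
force: [0.2, -0.5, 0.3]
finger_gap: 1.001
finger_force: 0.0
```

```bash
python3 - <<'E'
from h import *
c=env.calibration("wrist");s=env.sense();im=env.grab_frame("wrist")[:,:,::-1];cv2.imwrite("pics/w1.png",im)
import pickle;pickle.dump((c,s),open("w1.pkl","wb"));print(s["time_s"],s["joint_positions"].round(2),proj(c,[.473,-.207,.174]))
cv2.imwrite("pics/w1z.png",cv2.resize(im,(800,600)))
E
```

```text
3.0 [-0.33  0.57  1.1   1.82 -0.56  1.11 -1.48] (np.float64(252.56596134355507), np.float64(193.67255637378844))
```

View pics/w1z.png

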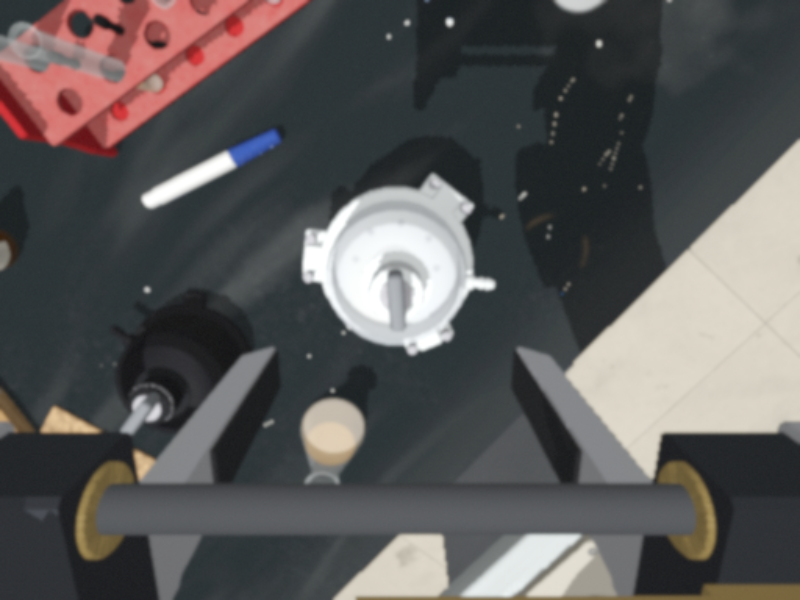

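Wrist view (800x600 zoom): the wing runs (393,272)–(398,328), the nozzle tip is at (493,284), and the black lid at (170,360) and flask at (332,440) are off to the side. I'll refine by colour mask.

```bash
python3 - <<'E'
from h import *
import pickle;c,s=pickle.load(open("w1.pkl","rb"))
im=cv2.imread("pics/w1.png")
crop=cv2.resize(im[110:230,185:325],None,fx=5,fy=5,interpolation=cv2.INTER_CUBIC);cv2.imwrite("pics/w1c.png",crop)
hsv=cv2.cvtColor(im,cv2.COLOR_BGR2HSV)
print(im[170:216:3,244:264:1].mean(2).astype(int))
E
```

```text
[[169 158 156 158 159 158 155 153 152 152 152 155 156 156 154 151 152 154
  159 167]
 [205 216 221 214 189 152 126 115 109 108 110 122 145 173 187 191 187 181
  174 168]
 [255 255 254 226 175 132 126 128 130 130 128 122 123 147 178 194 199 202
  213 231]
 [255 255 252 224 187 173 174 175 175 173 170 163 150 140 154 174 187 196
  208 228]
 [248 229 212 192 177 176 180 181 180 178 175 167 154 138 135 145 155 167
  189 220]
 [233 224 216 200 183 177 180 182 181 179 176 169 157 142 134 141 151 156
  164 183]
 [225 220 216 202 184 176 179 182 182 180 177 171 160 146 137 142 150 156
  168 193]
 [228 223 221 211 191 176 178 181 182 181 179 174 164 149 137 142 153 158
  174 206]
 [245 232 225 216 195 175 176 181 183 182 179 175 166 152 139 142 151 159
  175 204]
 [255 255 249 233 207 183 177 181 183 182 180 176 167 155 141 144 166 188
  212 236]
 [255 255 255 255 239 207 182 180 183 183 180 177 169 159 151 179 221 248
  255 255]
 [254 255 255 255 244 215 185 179 182 183 181 178 172 163 165 199 234 251
  254 253]
 [221 225 228 231 226 204 178 175 181 183 182 179 174 165 161 179 206 220
  226 229]
 [208 207 207 206 200 188 175 175 180 182 182 180 175 169 165 174 191 204
  208 209]
 [211 211 210 211 210 208 204 202 200 198 199 198 197 196 201 206 209 210
  209 209]
 [209 209 209 209 209 209 209 209 209 209 209 209 209 210 212 215 215 216
  217 217]]
```

View pics/w1c.png

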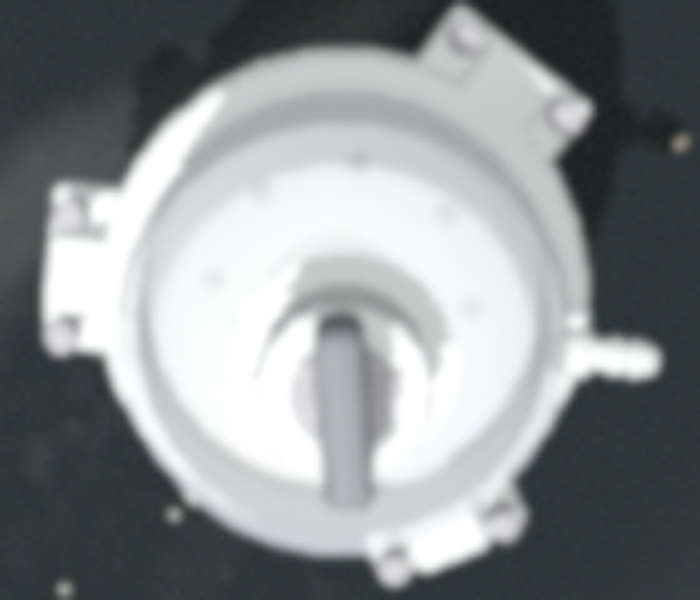

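```bash
python3 - <<'E'
from h import *
import pickle;c,s=pickle.load(open("w1.pkl","rb"))
a=onz(c,252,178,.174);b=onz(c,253.7,211.3,.174);w=(a+b)/2
f=lambda u,v:(185+u/5-.4,110+v/5-.4)
N=onz(c,*f(660,361),.09)
ears=[(f(76,210),f(63,335)),(f(465,35),f(570,110)),(f(397,562),f(505,517))]
# pins: tops at z=.071 ; pairs midpoints at ~equal radius -> circle centre
P=[onz(c,*p,.071) for e in ears for p in e]
M=np.array([(P[2*i]+P[2*i+1])/2 for i in range(3)])[:,:2]
A=np.c_[2*(M[1]-M[0]),2*(M[2]-M[0])].T;ctr=np.linalg.solve(A,[(M[1]**2).sum()-(M[0]**2).sum(),(M[2]**2).sum()-(M[0]**2).sum()])
an=lambda d:np.degrees(np.arctan2(d[1],d[0]))
print("wing",w,np.hypot(*(a-b)[:2]),an(b-a),"ctr",ctr,"noz",N,an(N[:2]-ctr),np.hypot(*(N[:2]-ctr)),"ears",[ (an(m-ctr).round(1),np.hypot(*(m-ctr)).round(3)) for m in M])
go([*w[:2],.205],an(b-a)-90)
E
```

```text
wing [ 0.47202297 -0.20625908  0.174     ] 0.03227222481071132 132.63758856406585 ctr [ 0.47246496 -0.20891334] noz [ 0.40786444 -0.24875173  0.09      ] -148.33834437629523 0.07589680439602194 ears [(np.float64(34.1), np.float64(0.069)), (np.float64(-86.6), np.float64(0.069)), (np.float64(153.1), np.float64(0.069))]
go [ 0.   -0.04  7.55] [0.000e+00 1.000e-03 3.093e+00] joints [-0.33  0.57  1.1   1.82 -0.56  1.11 -1.48]
```

Emit:
{"fn": "carry_out", "kwargs": {"increments": [{"travel": [0.1, 0.05, 4], "angular": [0, 0, -0.045]}, {"travel": [0.1, 0.05, 7], "angular": [0, 0, -0.045]}, {"travel": [0.1, 0.05, 9.5], "angular": [0, 0, -0.045]}, {"travel": [0.1, 0.05, 11], "angular": [0, 0, -0.045]}, {"travel": [0.1, 0.05, 11.35], "angular": [0, 0, -0.045]}, {"travel": [0.1, 0.05, 11.35], "angular": [0, 0, -0.045]}, {"travel": [0.1, 0.05, 11.35], "angular": [0, 0, -0.045]}]}}

```text
time_s: 3.75
tool_pos: [0.4725, -0.2084, 0.168]
ee_rot: [0.915, -0.405, 0.001, -0.0]
force: [0.5, -0.5, -0.1]
finger_gap: 0.997
finger_force: 0.0
```

Emit:
{"fn": "carry_out", "kwargs": {"increments": [{"travel": [0, 0, 0], "angular": [0, 0, 0]}, {"travel": [0, 0, 0], "angular": [0, 0, 0]}, {"travel": [0, 0, 0], "angular": [0, 0, 0]}, {"travel": [0, 0, 0], "angular": [0, 0, 0]}, {"travel": [0, 0, 0], "angular": [0, 0, 0]}, {"travel": [0, 0, 0], "angular": [0, 0, 0]}, {"travel": [0, 0, 0], "angular": [0, 0, 0]}, {"travel": [0, 0, 0], "angular": [0, 0, 0]}, {"travel": [0, 0, 0], "angular": [0, 0, 0]}, {"travel": [0, 0, 0], "angular": [0, 0, 0]}], "gripper": 0, "grip_force": 20}}

```text
time_s: 4.75
tool_pos: [0.4718, -0.2079, 0.1669]
ee_rot: [0.914, -0.405, -0.0, 0.0]
force: [-0.4, -0.2, -0.0]
finger_gap: 0.187
finger_force: 0.0
```

```bash
python3 - <<'E'
from h import *
s=env.sense();print(s["joint_positions"].round(2),s["wrist_torque"].round(2),s["force"].round(1))
go(s["tool_pos"],-57)
E
```

```text
[-0.22  0.69  0.93  1.96 -0.73  0.87 -1.3 ] [ 0.03  0.12 -0.  ] [-0.4 -0.2 -0. ]
go [0. 0. 0.] [-0.     0.    -1.409] joints [-0.22  0.69  0.93  1.96 -0.73  0.87 -1.3 ]
```

Emit:
{"fn": "carry_out", "kwargs": {"increments": [{"travel": [0, 0, 0], "angular": [0, 0, 0]}, {"travel": [0, 0, 0], "angular": [0, 0, 0]}, {"travel": [0, 0, 0], "angular": [0, 0, 0]}, {"travel": [0, 0, 0], "angular": [0, 0, 0]}]}}

```text
time_s: 5.15
tool_pos: [0.4719, -0.2077, 0.1669]
ee_rot: [0.914, -0.405, -0.0, -0.0]
force: [0.7, 0.3, -1.8]
finger_gap: 0.104
finger_force: 20.0
```

Emit:
{"fn": "carry_out", "kwargs": {"increments": [{"travel": [0, 0, 0], "angular": [0, 0, -0.1]}, {"travel": [0, 0, 0], "angular": [0, 0, -0.2]}, {"travel": [0, 0, 0], "angular": [0, 0, -0.3]}, {"travel": [0, 0, 0], "angular": [0, 0, -0.4]}, {"travel": [0, 0, 0], "angular": [0, 0, -0.5]}, {"travel": [0, 0, 0], "angular": [0, 0, -0.6]}, {"travel": [0, 0, 0], "angular": [0, 0, -0.7]}, {"travel": [0, 0, 0], "angular": [0, 0, -0.8]}, {"travel": [0, 0, 0], "angular": [0, 0, -0.9]}, {"travel": [0, 0, 0], "angular": [0, 0, -1.0]}, {"travel": [0, 0, 0], "angular": [0, 0, -1.1]}, {"travel": [0, 0, 0], "angular": [0, 0, -1.2]}, {"travel": [0, 0, 0], "angular": [0, 0, -1.28]}, {"travel": [0, 0, 0], "angular": [0, 0, -1.34]}, {"travel": [0, 0, 0], "angular": [0, 0, -1.38]}, {"travel": [0, 0, 0], "angular": [0, 0, -1.4]}, {"travel": [0, 0, 0], "angular": [0, 0, -1.4]}]}}

```text
time_s: 6.85
tool_pos: [0.4719, -0.2061, 0.1671]
ee_rot: [0.96, 0.28, 0.0, -0.002]
force: [1.0, 6.0, 3.2]
finger_gap: 0.108
finger_force: 20.0
```

```bash
python3 - <<'E'
from h import *
s=env.sense();print(s["joint_positions"].round(2),s["wrist_torque"].round(3),s["force"].round(1),s["finger_gap"],s["finger_force"])
go(s["tool_pos"],-57)
E
```

```text
[ 0.    0.56  0.53  1.95 -0.41  0.74 -0.22] [1.143 0.025 0.015] [1.  6.  3.2] 0.10763506224320646 19.975066781044006
go [0. 0. 0.] [-0.003 -0.002 -0.008] joints [ 0.    0.56  0.53  1.95 -0.41  0.74 -0.22]
```

Emit:
{"fn": "carry_out", "kwargs": {"increments": [{"travel": [0, 0, 0], "angular": [0, 0, -0.03]}, {"travel": [0, 0, 0], "angular": [0, 0, -0.06]}, {"travel": [0, 0, 0], "angular": [0, 0, -0.06]}]}}

```text
time_s: 7.15
tool_pos: [0.4719, -0.206, 0.1671]
ee_rot: [0.951, 0.308, 0.0, -0.002]
force: [0.2, 6.2, 3.8]
finger_gap: 0.105
finger_force: 20.4
```

```bash
python3 - <<'E'
from h import *
s=env.sense();print(s["joint_positions"].round(2),s["wrist_torque"].round(3),s["force"].round(1),s["finger_gap"],s["finger_force"])
go(s["tool_pos"],-57)
E
```

```text
[ 0.02  0.55  0.51  1.95 -0.4   0.74 -0.18] [ 1.237  0.039 -0.433] [0.2 6.2 3.8] 0.10545802454289026 20.352044105529785
go [0. 0. 0.] [-0.003 -0.002  0.051] joints [ 0.02  0.55  0.51  1.95 -0.4   0.74 -0.18]
```

Emit:
{"fn": "carry_out", "kwargs": {"increments": [{"travel": [0, 0, 0], "angular": [0, 0, 0.03]}, {"travel": [0, 0, 0], "angular": [0, 0, 0.05]}, {"travel": [0, 0, 0], "angular": [0, 0, 0.05]}, {"travel": [0, 0, 0], "angular": [0, 0, 0.05]}, {"travel": [0, 0, 0], "angular": [0, 0, 0.05]}, {"travel": [0, 0, 0], "angular": [0, 0, 0.05]}, {"travel": [0, 0, 0], "angular": [0, 0, 0.05]}, {"travel": [0, 0, 0], "angular": [0, 0, 0.05]}, {"travel": [0, 0, 0], "angular": [0, 0, 0.05]}], "gripper": 0.65}}

```text
time_s: 8.05
tool_pos: [0.4718, -0.2079, 0.167]
ee_rot: [0.959, 0.284, -0.0, -0.0]
force: [-0.2, -0.4, 0.0]
finger_gap: 0.649
finger_force: 0.0
```

```bash
python3 - <<'E'
from h import *
c=env.calibration("wrist");s=env.sense();im=env.grab_frame("wrist")[:,:,::-1]
print(s["force"].round(1),s["tool_pos"].round(4),s["finger_gap"],proj(c,[.472,-.207,.174]))
cv2.imwrite("pics/w2.png",cv2.resize(im[150:384,100:412],None,fx=2.4,fy=2.4))
E
```

```text
[-0.2 -0.4  0. ] [ 0.4718 -0.2079  0.167 ] 0.6491235856337313 (np.float64(250.18476407153156), np.float64(249.2447510192838))
```

View pics/w2.png

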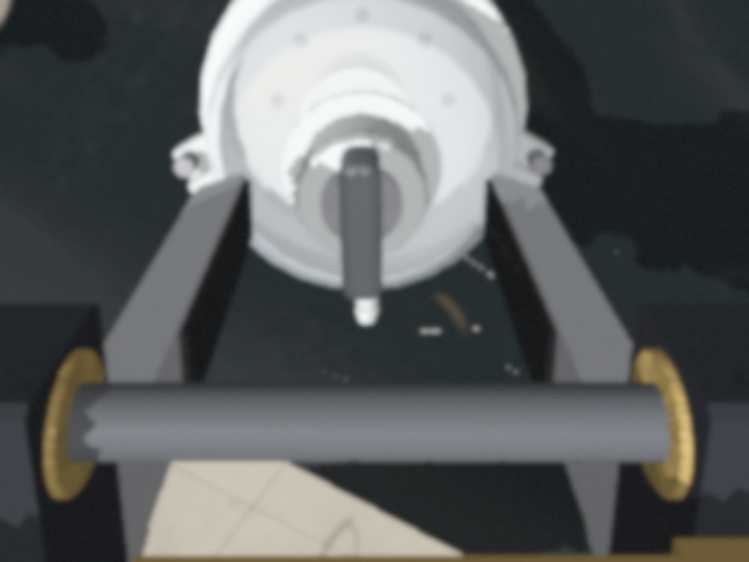

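The wing (362,150–300) is now in line with the nozzle tip (367,312), so the tap is at its stop and open. The wing sits about 1.7 mm to −y of the finger middle, so I'll correct that and go down to the collar.

Emit:
{"fn": "carry_out", "kwargs": {"increments": [{"travel": [0.08, -0.17, 0], "angular": [0, 0, 0]}, {"travel": [0.08, -0.17, 1], "angular": [0, 0, 0]}, {"travel": [0.08, -0.17, 2], "angular": [0, 0, 0]}, {"travel": [0.08, -0.17, 2.65], "angular": [0, 0, 0]}, {"travel": [0.08, -0.17, 2.65], "angular": [0, 0, 0]}, {"travel": [0.08, -0.17, 2.65], "angular": [0, 0, 0]}]}}

```text
time_s: 8.7
tool_pos: [0.4714, -0.2061, 0.1401]
ee_rot: [0.959, 0.284, -0.0, -0.0]
force: [-0.4, 0.3, 0.4]
finger_gap: 0.652
finger_force: 0.0
```

Emit:
{"fn": "carry_out", "kwargs": {"increments": [{"travel": [0, 0, 0], "angular": [0, 0, 0]}, {"travel": [0, 0, 0], "angular": [0, 0, 0]}, {"travel": [0, 0, 0], "angular": [0, 0, 0]}, {"travel": [0, 0, 0], "angular": [0, 0, 0]}, {"travel": [0, 0, 0], "angular": [0, 0, 0]}, {"travel": [0, 0, 0], "angular": [0, 0, 0]}, {"travel": [0, 0, 0], "angular": [0, 0, 0]}], "gripper": 0, "grip_force": 32}}

```text
time_s: 9.4
tool_pos: [0.4717, -0.206, 0.1406]
ee_rot: [0.959, 0.284, 0.0, 0.0]
force: [-0.5, 0.9, 2.3]
finger_gap: 0.376
finger_force: 32.0
```

```bash
python3 - <<'E'
from h import *
s=env.sense();print(s["wrist_torque"].round(3),s["force"].round(1),s["finger_gap"],s["finger_force"],s["tool_pos"].round(4),s["joint_positions"].round(2))
E
```

```text
[0.032 0.206 0.039] [-0.5  0.9  2.3] 0.3758897745313909 32.00073301792145 [ 0.4717 -0.206   0.1406] [ 0.03  0.59  0.5   1.98 -0.44  0.68 -0.19]
```

Emit:
{"fn": "carry_out", "kwargs": {"increments": [{"travel": [0, 0, -0.3]}, {"travel": [0, 0, -0.8]}, {"travel": [0, 0, -1.5]}, {"travel": [0, 0, -2.5]}, {"travel": [0, 0, -3.5]}, {"travel": [0, 0, -4.7]}, {"travel": [0, 0, -6]}, {"travel": [0, 0, -7.5]}, {"travel": [0, 0, -9]}, {"travel": [0, 0, -10.5]}, {"travel": [0, 0, -12]}, {"travel": [0, 0, -13.3]}, {"travel": [0, 0, -14.3]}, {"travel": [0, 0, -15]}, {"travel": [0, 0, -15]}, {"travel": [0, 0, -15]}]}}

```text
schema error: expected keys travel, angular
```

```bash
python3 - <<'E'
from h import *
s=env.sense();print(s["wrist_torque"].round(3),s["force"].round(1),s["finger_gap"],s["finger_force"],s["tool_pos"].round(4),s["joint_positions"].round(2))
im=env.grab_frame("top")[:,:,::-1];cv2.imwrite("pics/t2.png",im)
im2=env.grab_frame("scene")[:,:,::-1]
cv2.imwrite("pics/t2c.png",np.hstack([cv2.resize(im[140:250,160:350],(690,400))[:,:400] ,cv2.resize(im2[150:260,230:340],(400,400))]))
go([.5405,.2212,.2905],-57+30)
E
```

```text
[0.032 0.206 0.039] [-0.5  0.9  2.3] 0.3758897745313909 32.00073301792145 [ 0.4717 -0.206   0.1406] [ 0.03  0.59  0.5   1.98 -0.44  0.68 -0.19]
go [ 29.06 -32.06 -14.98] [ 0.    -0.    -0.523] joints [ 0.03  0.59  0.5   1.98 -0.44  0.68 -0.19]
```

View pics/t2c.png

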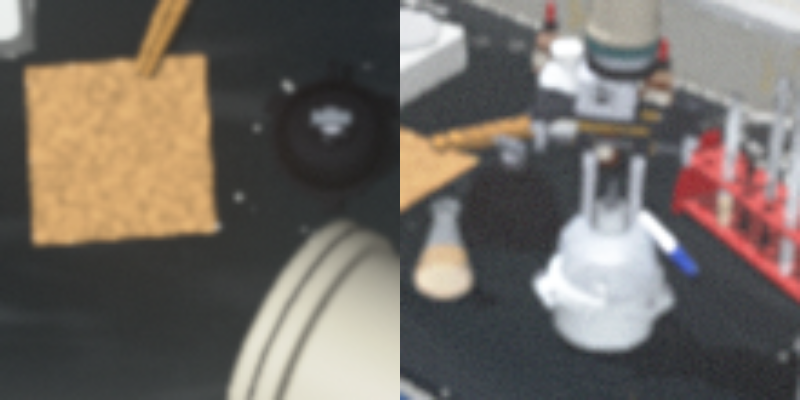

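The wing is still in line. The lift call was refused because the keys were incomplete, so I'll repeat it. A wooden stick end overlaps the mat's far edge, so I'll turn the lid's ears away from it when placing.

Emit:
{"fn": "carry_out", "kwargs": {"increments": [{"travel": [0, 0, -0.3], "angular": [0, 0, 0]}, {"travel": [0, 0, -0.8], "angular": [0, 0, 0]}, {"travel": [0, 0, -1.5], "angular": [0, 0, 0]}, {"travel": [0, 0, -2.5], "angular": [0, 0, 0]}, {"travel": [0, 0, -3.5], "angular": [0, 0, 0]}, {"travel": [0, 0, -4.7], "angular": [0, 0, 0]}, {"travel": [0, 0, -6], "angular": [0, 0, 0]}, {"travel": [0, 0, -7.5], "angular": [0, 0, 0]}, {"travel": [0, 0, -9], "angular": [0, 0, 0]}, {"travel": [0, 0, -10.5], "angular": [0, 0, 0]}, {"travel": [0, 0, -12], "angular": [0, 0, 0]}, {"travel": [0, 0, -13.3], "angular": [0, 0, 0]}, {"travel": [0, 0, -14.3], "angular": [0, 0, 0]}, {"travel": [0, 0, -15], "angular": [0, 0, 0]}, {"travel": [0, 0, -15], "angular": [0, 0, 0]}, {"travel": [0, 0, -15], "angular": [0, 0, 0]}]}}

```text
time_s: 11.1
tool_pos: [0.4714, -0.2058, 0.2902]
ee_rot: [0.959, 0.284, -0.0, -0.0]
force: [0.5, 1.0, -3.9]
finger_gap: 0.376
finger_force: 32.0
```

```bash
python3 - <<'E'
from h import *
s=env.sense();print(s["wrist_torque"].round(3),s["force"].round(1),s["finger_gap"],s["finger_force"],s["tool_pos"].round(4),s["joint_positions"].round(2))
im2=env.grab_frame("scene")[:,:,::-1];w=env.grab_frame("wrist")[:,:,::-1]
cv2.imwrite("pics/t3c.png",np.hstack([cv2.resize(w,(400,300)) ,cv2.resize(im2[120:260,230:370],(300,300))]))
go([.541,.221,.2905],-57+30)
E
```

```text
[-0.015  0.154 -0.05 ] [ 0.5  1.  -3.9] 0.37566786553247977 31.999059319496155 [ 0.4714 -0.2058  0.2902] [-0.08  0.41  0.63  1.8  -0.28  1.02 -0.34]
go [ 29.12 -31.97  -0.06] [-0.001  0.001 -0.523] joints [-0.08  0.41  0.63  1.8  -0.28  1.02 -0.34]
```

View pics/t3c.png

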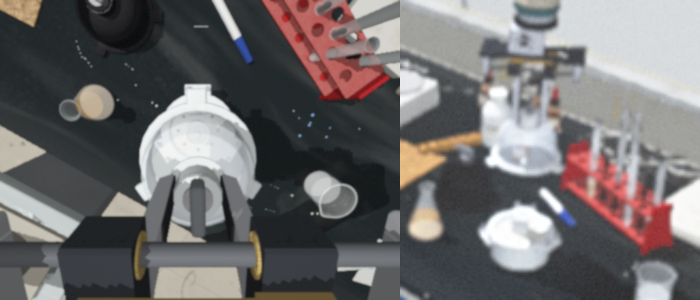

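The lid hangs level in the grip at 3.9 N, the bottle stands in the pot at about (540,228), and the glassware is undisturbed. Carrying it to the mat now.

Emit:
{"fn": "carry_out", "kwargs": {"increments": [{"travel": [0.7, -0.8, 0], "angular": [0, 0, -0.02]}, {"travel": [2, -2.2, 0], "angular": [0, 0, -0.05]}, {"travel": [3.7, -4, 0], "angular": [0, 0, -0.08]}, {"travel": [5.5, -6, 0], "angular": [0, 0, -0.11]}, {"travel": [7.3, -8, 0], "angular": [0, 0, -0.14]}, {"travel": [9.1, -10, 0], "angular": [0, 0, -0.17]}, {"travel": [10.9, -12, 0], "angular": [0, 0, -0.2]}, {"travel": [12.7, -14, 0], "angular": [0, 0, -0.23]}, {"travel": [14.5, -16, 0], "angular": [0, 0, -0.26]}, {"travel": [16.3, -18, 0], "angular": [0, 0, -0.29]}, {"travel": [18.1, -20, 0], "angular": [0, 0, -0.32]}, {"travel": [20, -22, 0], "angular": [0, 0, -0.35]}, {"travel": [21.8, -24, 0], "angular": [0, 0, -0.39]}, {"travel": [23.6, -26, 0], "angular": [0, 0, -0.43]}, {"travel": [25.4, -28, 0], "angular": [0, 0, -0.46]}, {"travel": [27, -29.8, 0], "angular": [0, 0, -0.49]}, {"travel": [28.3, -31.1, 0], "angular": [0, 0, -0.51]}, {"travel": [29.1, -32, 0], "angular": [0, 0, -0.52]}, {"travel": [29.1, -32, 0], "angular": [0, 0, -0.52]}, {"travel": [29.1, -32, 0], "angular": [0, 0, -0.52]}]}}

```text
time_s: 13.2
tool_pos: [0.5411, 0.2196, 0.2903]
ee_rot: [0.854, 0.521, -0.001, 0.001]
force: [-0.7, -0.3, -3.2]
finger_gap: 0.377
finger_force: 32.0
```

```bash
python3 - <<'E'
from h import *
c=env.calibration("wrist");s=env.sense();w=env.grab_frame("wrist")[:,:,::-1]
print(s["force"].round(1),s["finger_gap"],s["tool_pos"].round(4),s["joint_positions"].round(2))
w=w.copy()
hsv=cv2.cvtColor(w,cv2.COLOR_BGR2HSV);m=cv2.inRange(hsv,(8,70,90),(25,255,255))
# expected mat corners from top estimate
for p in [(.625,.323),(.642,.139),(.457,.121),(.442,.301)]:print(np.round(proj(c,[*p,.004]),1),end=" ")
cv2.imwrite("pics/w4.png",w);cv2.imwrite("pics/w4z.png",cv2.resize(w,(800,600)))
go([.541,.221,.0845],-27)
E
```

```text
[-0.7 -0.3 -3.2] 0.3767996432673834 [0.5411 0.2196 0.2903] [-0.71  0.49  0.42  1.62 -0.22  1.09 -0.7 ]
[272.   65.6] [336.  176.2] [233.9 237.5] [166.7 141.5] go [ 0.19 -0.11 20.6 ] [ 0.     0.001 -0.005] joints [-0.71  0.49  0.42  1.62 -0.22  1.09 -0.7 ]
```

View pics/w4z.png

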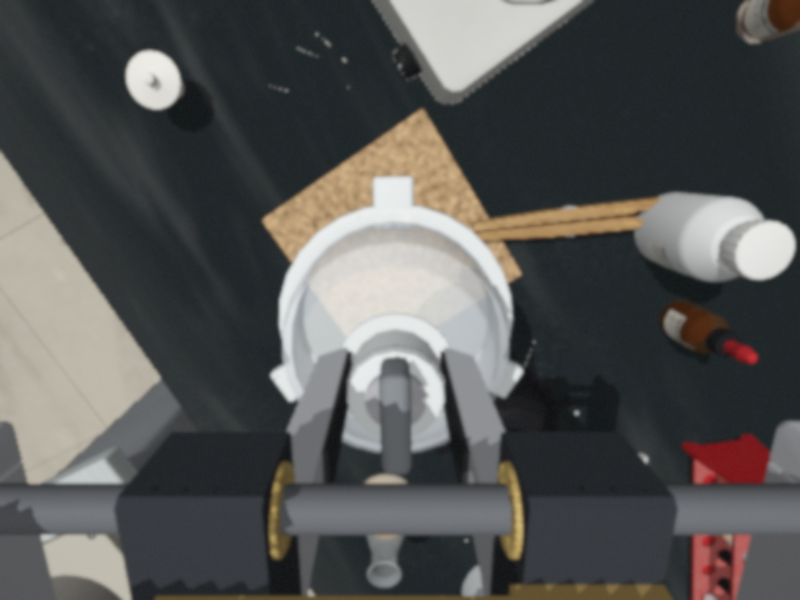

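The wrist view shows mat corners at (424,108), (262,220), (521,272) and stick ends at (475,230) on the mat's edge. I'll compute the centre from the corners.

```bash
python3 - <<'E'
from h import *
c=env.calibration("wrist")
f=lambda u,v:onz(c,u/1.5625-.2,v/1.5625-.2,.004)[:2]
T,L,Rr,S=f(424,108),f(262,220),f(521,272),f(475,230)
print(T,L,Rr,np.hypot(*(T-L)),np.hypot(*(T-Rr)),"ctr",(L+Rr)/2,"stick",S,np.hypot(*(S-(L+Rr)/2)))
m=(L+Rr)/2*.5+np.array([.541,.221])*.5;print(m);go([*m,.0845],-27)
E
```

```text
[0.62232554 0.31917414] [0.44379063 0.30117238] [0.63980434 0.14361973] 0.17944017524651334 0.17642238459602538 ctr [0.54179749 0.22239605] stick [0.61728904 0.20089608] 0.078493460353736
[0.54139874 0.22169803]
go [ 0.27 -0.11 20.6 ] [ 0.     0.001 -0.005] joints [-0.71  0.49  0.42  1.62 -0.22  1.09 -0.7 ]
```

Emit:
{"fn": "carry_out", "kwargs": {"increments": [{"travel": [0.2, -0.1, 1], "angular": [0, 0, 0]}, {"travel": [0.27, -0.1, 3], "angular": [0, 0, 0]}, {"travel": [0.27, -0.1, 5], "angular": [0, 0, 0]}, {"travel": [0.27, -0.1, 7.5], "angular": [0, 0, 0]}, {"travel": [0.27, -0.1, 10], "angular": [0, 0, 0]}, {"travel": [0.27, -0.1, 12.5], "angular": [0, 0, 0]}, {"travel": [0.27, -0.1, 15], "angular": [0, 0, 0]}, {"travel": [0.27, -0.1, 17], "angular": [0, 0, 0]}, {"travel": [0.27, -0.1, 18.5], "angular": [0, 0, 0]}, {"travel": [0.27, -0.1, 19.4], "angular": [0, 0, 0]}, {"travel": [0.27, -0.1, 19.8], "angular": [0, 0, 0]}, {"travel": [0.27, -0.1, 20.1], "angular": [0, 0, 0]}, {"travel": [0.27, -0.1, 20.2], "angular": [0, 0, 0]}, {"travel": [0.27, -0.1, 20.3], "angular": [0, 0, 0]}, {"travel": [0.27, -0.1, 20.4], "angular": [0, 0, 0]}, {"travel": [0.27, -0.1, 20.45], "angular": [0, 0, 0]}, {"travel": [0.27, -0.1, 20.5], "angular": [0, 0, 0]}, {"travel": [0.27, -0.1, 20.5], "angular": [0, 0, 0]}]}}

```text
time_s: 15.05
tool_pos: [0.5414, 0.2238, 0.0855]
ee_rot: [0.853, 0.521, 0.0, -0.0]
force: [-0.6, -0.4, -3.4]
finger_gap: 0.375
finger_force: 32.0
```

Emit:
{"fn": "carry_out", "kwargs": {"increments": [{"travel": [0, 0, 0.05], "angular": [0, 0, 0]}, {"travel": [0, 0, 0.1], "angular": [0, 0, 0]}, {"travel": [0, 0, 0.13], "angular": [0, 0, 0]}, {"travel": [0, 0, 0.13], "angular": [0, 0, 0]}]}}

```text
time_s: 15.45
tool_pos: [0.5414, 0.2238, 0.0847]
ee_rot: [0.853, 0.521, 0.0, -0.0]
force: [-1.1, 0.3, 4.0]
finger_gap: 0.377
finger_force: 32.0
```

It's seated on the mat; the force went from −3.4 to +4 N. Releasing.

Emit:
{"fn": "carry_out", "kwargs": {"increments": [{"travel": [0, 0, -0.05], "angular": [0, 0, 0]}, {"travel": [0, 0, -0.05], "angular": [0, 0, 0]}, {"travel": [0, 0, -0.05], "angular": [0, 0, 0]}, {"travel": [0, 0, -0.05], "angular": [0, 0, 0]}, {"travel": [0, 0, -0.05], "angular": [0, 0, 0]}, {"travel": [0, 0, -0.05], "angular": [0, 0, 0]}, {"travel": [0, 0, -0.05], "angular": [0, 0, 0]}, {"travel": [0, 0, -1], "angular": [0, 0, 0]}, {"travel": [0, 0, -3], "angular": [0, 0, 0]}, {"travel": [0, 0, -6], "angular": [0, 0, 0]}, {"travel": [0, 0, -10], "angular": [0, 0, 0]}, {"travel": [0, 0, -14], "angular": [0, 0, 0]}, {"travel": [0, 0, -18], "angular": [0, 0, 0]}, {"travel": [0, 0, -20], "angular": [0, 0, 0]}, {"travel": [0, 0, -20], "angular": [0, 0, 0]}, {"travel": [0, 0, -20], "angular": [0, 0, 0]}], "gripper": 0.65}}

```text
time_s: 17.05
tool_pos: [0.5411, 0.2237, 0.2843]
ee_rot: [0.853, 0.521, 0.0, -0.0]
force: [0.3, -1.6, -0.6]
finger_gap: 0.65
finger_force: 0.0
```

```bash
python3 - <<'E'
from h import *
c=env.calibration("wrist");w=env.grab_frame("wrist")[:,:,::-1];im2=env.grab_frame("scene")[:,:,::-1];s=env.sense()
print(s["time_s"],s["finger_gap"],s["force"].round(1),s["tool_pos"])
cv2.imwrite("pics/w5.png",np.hstack([cv2.resize(w[0:300,120:400],(420,450),interpolation=cv2.INTER_CUBIC),cv2.resize(im2[150:270,180:280],(375,450),interpolation=cv2.INTER_CUBIC)]))
print(proj(c,[.5414,.2217,.118]))
E
```

```text
17.15 0.6504165733778584 [-0.1  0.  -1.1] [0.54038643 0.22355243 0.28288026]
(np.float64(253.1928749207399), np.float64(180.18281567049468))
```

View pics/w5.png

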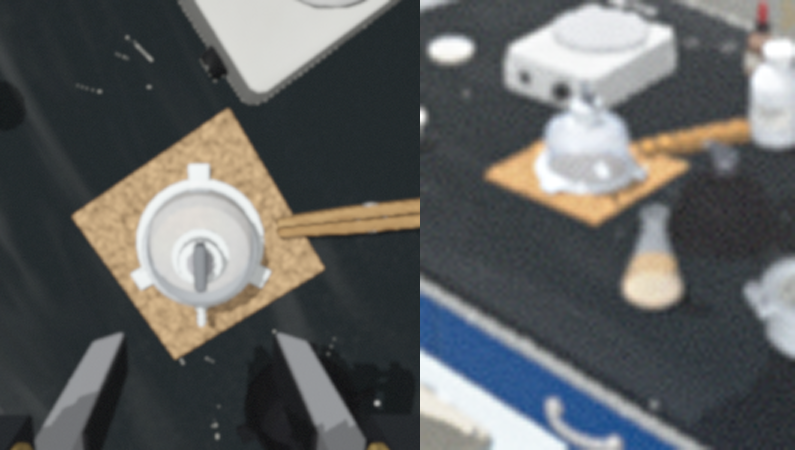

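The lid stands upright and centred on the mat (flange centre (200,243), mat centre about (200,238)). The wing is in line with the nozzle, the sticks are untouched, and the gripper is clear. Handing in.

```bash
python3 -c "
from rig import env
print(env.sign_off())"
```

```text
the job is handed in; nothing more can be done
None
```

I handed the job in at about 17 s: the tap is open at its stop, the lid stands upright and centred on the cork mat, the bottle was standing in the pot when the lid came off, and I saw no glassware moved.

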